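Refit the spice grinder's lid and hold it at the pulse mark

ROBOT

A 6-joint arm with a two-finger parallel gripper is mounted at the origin on a cart in front of the work surface, level with it; the furniture and walls round the work are solid. World frame = base frame: x ahead of the robot, y to its left, z up, the work surface at z = 0. Lengths are in m, angles in degrees, forces in N, time in s.
With the tool pointing down it reaches from about 0.275 to 0.825 m from the base axis. Payload 5.2 kg.
Tool frame: the origin (TCP) lies on the centre line of the jaws, within the pads' length; the fingertips stand 17 mm ahead of it and the grasp point (between the pads) lies 2 mm behind it; z points along the fingers, y is the line along which they close (so a half turn about z gives the same grasp; the last joint's range is limited). The gripper opens to 93 mm and grips with 3 to 60 N. Pads are 15 mm wide; open, the fingers measure 128 mm over their backs; the gripper's body (75 mm by 188 mm) begins 65 mm behind the grasp point.
Start: joints at [57.135, 14.817, 87.949, -0, 77.235, -11.62], TCP at [0.199, 0.513, 0.236] pointing down, gripper open.
Joint ranges: [-179.93, 179.93], [-52.35, 119.4], [10.71, 147.94], [-69.91, 249.91], [12.55, 155.21], [-178.61, 178.61]. Speed limits (degrees/s): [147.25, 147.25, 180, 180, 180, 180].

INTERFACE

Orientations are given as a 3x3 rotation matrix whose columns are the frame's x, y, z axes.
In Python, from cell import status, optics, workorder gives the robot as it stands.
- The arm moves only by the shell command python3 -m pendant 'ROWS'. ROWS is a JSON object of lists of equal length, an entry for each row: "gripper": the opening, from -1 (shut) to 1 (fully open); "travel": the shift along the world's x, y, z in m, a list of three; "dr": the turn, a rotation vector about the world's x, y, z in rad, a list of three. In form: {"gripper": [gripper, ...], "travel": [[tx, ty, tz], ...], "dr": [[wx, wy, wz], ...]}. A call has 1 to 20 rows; each row is the pose to reach, as a shift and turn from the pose commanded when the call began; what a row does not reach only later rows make up. A row lasts 1/12 s, in which the tool goes at most 41.7 mm and 7.16 degrees, less where a joint would pass 70% of its speed; a pose out of reach is approached as far as the arm can. A call with a gripper value outside its range is refused whole. The fingers move at their own pace and stop on an object; the grip force is fixed at half the most. Time passes only in rows, so rows that repeat a pose let the fingers close. It gives the time, the measured TCP pose, the force, the opening and the grip force at its end, in the units of the state.
- status.sense(): the state, without advancing time (a new reading comes with each control period).
- optics.capture(name): name is "scene" or "top" or "wrist"; returns a dict with "color" (480x640x3 uint8, red, green, blue), "fovy" (degrees; the focal length in pixels is half the picture's height over the tangent of half this angle, whatever the lens; pixels are square), "cx", "cy" (the principal point, pixels), "position" and "attitude" of the camera in the world; the wrist camera has in their place "hand_eye" (4x4, takes a point from camera to tool coordinates, whose origin is the TCP and whose axes are the flange's). Camera axes: x right, y down, z forward; pixel columns grow to the right and rows downward; lengths in m; the calibration is good to about 2 mm. A picture is of the moment at which its call begins: read the wrist's pose just before it. There is no depth.
- workorder.job_done(): hands the job in; it is judged then, once.
Trained networks look in a picture, given as the dict that the camera call returned (one of the last four; its "shot" number tells which), for a name from the list of things; names that differ only in an ending like _2 or _b are one class to them, and where a whole thing is asked for, a point or a joint stands for the part that bears it (a point fixed in the world has none). Each returns a list of dicts, best first, with "confidence" (0 to 1); they miss things now and then, are a little off and sometimes report something else, mostly with a low value. They report only what shows in the picture. A call takes as long as a camera call.
- optics.silhouettes(label, picture): "region" (480x640 bool, what is visible of it) and "box" ([left, top, right, bottom] in pixels, round what is visible of it).
- optics.mark_of(label, picture): "centre" ([column, row] in pixels: a listed point, or the origin of a listed thing).
The state is a dict: "time_s": time; "joints": joint angles; "dq": joint speeds; "tau": joint torques, N m; "tool_pos": TCP position; "tcp_rot": TCP orientation; "wrist_force": force on the tool from outside, world axes, zero at the start; "ft_torque": the same for the moment, N m; "grip_width": finger opening in m; "finger_force": force on a finger pad.
Only numpy, scipy, OpenCV 4.12 (cv2) and the standard library are available. Lean on these libraries where they do the work, as an engineer would, in place of code of your own. Each camera call takes 0.05 s, during which the arm holds its last target. There are 200 camera calls.

TASK

The spice grinder has been rinsed and its clear lid is drying over one of the two posts of the drying stand. Lift the lid off its post by its grip bar, set it down into the grinder's collar with its two lugs through the two notches, then twist it clockwise against the spring to the pulse mark, half way to the lock, so that the blade spins itself dry. Do not let it click into the lock, do not disturb the other things, and finish while still holding the lid at pulse: if let go, it springs back.

Things in the scene. Friction and masses are not known exactly. Their poses are not given: they have to be found in the camera images.
- grinder_lid: Clear cup-shaped lid of the grinder, loose, about 110 g, open end down. Origin: centre of its open rim, underneath; z up. Skirt 68 mm diameter, 3 mm wall; roof with black cap, top at z = 52 mm, grip bar on it along x, top at z = 78 mm. A half turn gives the same lid. At the start its rim stands on the stand's ribs, 12 mm above the worktop, round a post that reaches 38 mm up inside it.
- grip_bar (a point): Centre of the lid's black grip bar, 64 mm above the lid's origin. The bar is 56 mm long (lid's x), 16 mm thick (lid's y) and rises 26 mm above the cap: pinch it across y from above. Its ends point at the marks on the grinder's rim.
- lid_lug (a point): Tip of one of the two black bayonet lugs at the foot of the lid's skirt, 40.5 mm from its axis at +x; the other is at -x, so both lie under the ends of the grip bar. Lugs are 9 mm wide, round-ended, 5 mm high from the rim up.
- grinder: Grinder base, fixed on the worktop: round steel housing, grey collar, 101 mm diameter, 105 mm high. Origin: centre of its underside, z up; notches at +x and -x. Seated, the lid's origin is on the axis at z = 92 mm, its x along the grinder's x either way round, with 1.6 mm play in height, 2 mm sideways. Stops let it turn only clockwise (seen from above); captive under the lip from 20 degrees.
- collar_top (a point): Centre of the collar's mouth, on the grinder's axis, 105 mm above the worktop. The collar's inward lip has an inner diameter of 72 mm, is 6 mm thick, and has two notches 15.6 mm wide for the lugs, each marked by a dot on the rim. Below the lip a groove of 85 mm diameter, floor 92 mm above the worktop, takes the lugs.
- pulse_mark (a point): The pulse mark: a single raised bar on the rim, 33 degrees clockwise (from above) of the notch at the grinder's +x; the same again 180 degrees round. An end of the grip bar points at it when the lid is at pulse. The lid turns freely for 6 degrees from the notch, then pushes the sprung switch ring: 0.07 N m rising to 0.13 N m, plus friction; let go, it springs back.
- lock_mark (a point): The lock mark: two raised bars on the rim, 66 degrees clockwise of the notch at the grinder's +x; the same again 180 degrees round. From 50 degrees the lid meets two spring detents and turns stiffer; at 60 degrees it snaps past them into the lock, which must not happen.
- switch_ring (a joint): Sprung ring inside the grinder's groove, turned by the lid's lugs. 0 rad: at rest (lid turned less than about 6 degrees from the notches); grows clockwise by the further turn of the lid in rad; pulse mark 0.47 rad; passing the lock detents 0.94 rad. Springs back to 0.
- drying_stand: White drip tray 190 mm (x) by 100 mm (y), 13 mm high, fixed on the worktop. Origin: centre of its underside. Rib tops at z = 12 mm. Two upright steel posts at x = -50 mm and x = +50 mm, 15 mm diameter, tops at z = 50 mm; the lid stands over one, a small glass upside down over the other.
- shot_glass: Small clear glass, 48 mm diameter, 61 mm high, standing upside down over the other post. Its origin is the centre of its base, which is on top (73 mm above the worktop). Leave it alone.
- spice_jar: Spice jar, 47 mm diameter, 98 mm high, standing behind the grinder, 125 mm from its axis. Origin: centre of its underside. Leave it alone.
- salt_shaker: Salt shaker, 44 mm diameter, 90 mm high, standing between stand and grinder, towards the back. Origin: centre of its underside. Leave it alone.
- small_spoon: Teaspoon, 130 mm long, 11 mm high, lying along its x near the front edge. Origin: centre of its underside. Leave it alone.
- mug: Mug, 90 mm diameter and 105 mm high, at the back. Origin: near the centre of its underside. Leave it alone.

How it is judged (in metres and radians):
On the way, in this order (a step that is already met when the one before it is completed fails the run):
1. the lid is lifted clear of the posts (height (world z) of grinder_lid above 0.06 m and contact force between the fingers and grinder_lid above 0.5 N), for 0.1 s.
2. the lid is seated in the grinder's collar, lugs through the notches (z of grinder_lid in the frame of grinder between 0.089 and 0.0955 m and horizontal distance between grinder_lid and grinder below 0.006 m and angle between grinder_lid's own z axis and vertical below 0.08 rad), for 0.1 s.
At the end, for the whole second after the job is handed in: The lid sits in the collar with its lugs in the groove (origin 89 to 95.5 mm above the grinder's underside, within 6 mm of its axis, tilted under 0.08 rad), the switch ring stands still between 0.32 and 0.62 rad (pulse mark at 0.47), and the gripper is still holding the lid (all of step 2 and value of joint switch_ring between 0.32 and 0.62 rad and velocity of joint switch_ring between -0.1 and 0.1 rad/s and contact force between the fingers and grinder_lid above 0.5 N); the arm keeps its last pose, push and grip.
It fails at once if the lid clicks past the lock (value of joint switch_ring above 0.94 rad).
It fails at once if the small glass, spice jar, salt shaker, teaspoon or mug is knocked or moved by more than 25 mm (distance of any of shot_glass, spice_jar, salt_shaker, small_spoon, mug from where it was at the start of the episode above 0.025 m).
It also fails if it takes over 48 s, if anything falls off the work surface, if the arm or the gripper's body presses on something with over 40 N, if the wrist force passes 120 N, or if a joint passes its speed limit or range.

## Working session

There is one attempt and no reset: what is moved stays moved. The work goes in short steps, Python scripts to look and compute and a shell command to move; the robot and the scene stay as the last step left them, time stands still between calls to the robot, and variables do not carry over. Pictures are saved under pics/ and viewed, at most 10 in all, crops included, and the job is handed in when it is done.

```bash
ls; mkdir -p pics
cat > h.py <<'E'
import numpy as np, cv2
from cell import status, optics, workorder
def cam(name):
    s=status.sense(); p=optics.capture(name)
    f=240/np.tan(np.radians(p["fovy"])/2)
    if name=="wrist":
        H=np.array(p["hand_eye"]); R=np.array(s["tcp_rot"]); 
        A=R@H[:3,:3]; o=R@H[:3,3]+np.array(s["tool_pos"])
    else:
        A=np.array(p["attitude"]); o=np.array(p["position"])
    return p,(f,p["cx"],p["cy"],A,o)
def ray(c,uv):
    f,cx,cy,A,o=c; d=A@np.array([(uv[0]-cx)/f,(uv[1]-cy)/f,1]); return o,d/np.linalg.norm(d)
def atz(c,uv,z):
    o,d=ray(c,uv); return o+d*(z-o[2])/d[2]
def tri(rs):
    M=np.zeros((3,3));b=np.zeros(3)
    for o,d in rs:
        P=np.eye(3)-np.outer(d,d);M+=P;b+=P@o
    X=np.linalg.solve(M,b); return X,[np.linalg.norm((np.eye(3)-np.outer(d,d))@(X-o)) for o,d in rs]
def proj(c,X):
    f,cx,cy,A,o=c; q=A.T@(np.array(X)-o); return [cx+f*q[0]/q[2],cy+f*q[1]/q[2]]
def save(p,n): cv2.imwrite("pics/"+n,p["color"][:,:,::-1])
E
python3 - <<'E'
from h import *
np.set_printoptions(precision=4,suppress=True)
print(status.sense())
ps={n:cam(n) for n in ("scene","top","wrist")}
im=np.hstack([ps[n][0]["color"] for n in ("scene","top")])
for n in ps: save(ps[n][0],n+"0.png")
for n,(p,c) in ps.items(): print(n,c[0],c[4],c[3][:,2])
for l in ["grip_bar","lid_lug","collar_top","pulse_mark","lock_mark","grinder_lid","grinder","drying_stand","shot_glass","spice_jar","salt_shaker","small_spoon","mug"]:
    for n,(p,c) in ps.items():
        for r in optics.mark_of(l,p)[:4]:
            z={"grip_bar":.076,"collar_top":.105,"pulse_mark":.105,"lock_mark":.105,"grinder_lid":.012,"lid_lug":.014,"shot_glass":.073}.get(l,0)
            print(l,n,np.round(r["centre"],1),round(r["confidence"],2),atz(c,r["centre"],z))
E
```

```text
pics
{'time_s': 0.0, 'joints': array([ 57.1352,  14.8574,  88.0104,  -0.001 ,  77.2343, -11.6179]), 'dq': array([ 0.0053, -0.1223,  0.1125, -0.0405, -0.0059, -0.0428]), 'tau': array([ -0.0006, -43.7308, -28.4002,   0.0719,   0.0412,  -0.0001]), 'tool_pos': array([0.199 , 0.5122, 0.2348]), 'tcp_rot': array([[-0.932 ,  0.3624, -0.001 ],
       [ 0.3624,  0.932 , -0.0015],
       [ 0.0003, -0.0018, -1.    ]]), 'wrist_force': array([0.4592, 0.3902, 0.3331]), 'ft_torque': array([ 0.0262, -0.014 ,  0.0046]), 'finger_force': 0.0, 'grip_width': 0.0928213161764165}
scene 568.3979981609411 [0.1067 0.2513 0.8361] [ 0.497  -0.3916 -0.7743]
top 621.0302525215343 [ 0.365  -0.1184  1.422 ] [ 0.1716 -0.0146 -0.9851]
wrist 397.7422056308406 [0.1307 0.541  0.3842] [ 0.2504 -0.0997 -0.963 ]
grip_bar scene [316.2 362.8] 0.56 [0.4398 0.013  0.076 ]
grip_bar scene [300.6 362.1] 0.53 [0.4555 0.0303 0.076 ]
grip_bar top [241.1 308.9] 0.81 [0.4424 0.0123 0.076 ]
lid_lug top [264.2 300.9] 0.56 [ 0.463  -0.0338  0.014 ]
collar_top scene [423.6 254.2] 0.93 [ 0.4723 -0.2394  0.105 ]
collar_top scene [311.1 284.4
[... 878 characters left out ...]
e_jar scene [344.8 278. ] 0.63 [ 0.5762 -0.1585  0.    ]
spice_jar top [315.8 251.5] 0.66 [ 0.5758 -0.153   0.    ]
salt_shaker scene [312.5 285.1] 0.86 [ 0.601  -0.1028  0.    ]
salt_shaker scene [315.2 382.8] 0.43 [0.4461 0.0125 0.    ]
salt_shaker scene [418.9 293.4] 0.27 [ 0.4658 -0.2391  0.    ]
salt_shaker top [294.4 245.5] 0.79 [ 0.5907 -0.1037  0.    ]
small_spoon scene [373.8 351.4] 0.57 [ 0.4292 -0.0981  0.    ]
small_spoon top [295.9 315.7] 0.72 [ 0.4292 -0.1047  0.    ]
small_spoon top [295.6 243.7] 0.55 [ 0.5949 -0.1065  0.    ]
mug scene [168.9 269.7] 0.7 [0.798  0.0822 0.    ]
mug top [216.6 159.1] 0.75 [0.8013 0.0777 0.    ]
mug top [355.6 296.2] 0.4 [ 0.4709 -0.2419  0.    ]
```

Run:
```python
import cv2,numpy as np
a=cv2.imread("pics/scene0.png")[210:430,240:480]; b=cv2.imread("pics/top0.png")[220:340,200:400]
a=cv2.resize(a,None,fx=1.636,fy=1.636,interpolation=3);b=cv2.resize(b,(400,240),interpolation=3)
c=np.zeros((600,800,3),np.uint8);c[:360,:a.shape[1]]=a[:360,:];c[360:600,:400]=b;cv2.imwrite("pics/v1.png",c)
```

```text
(no output)
```

View pics/v1.png

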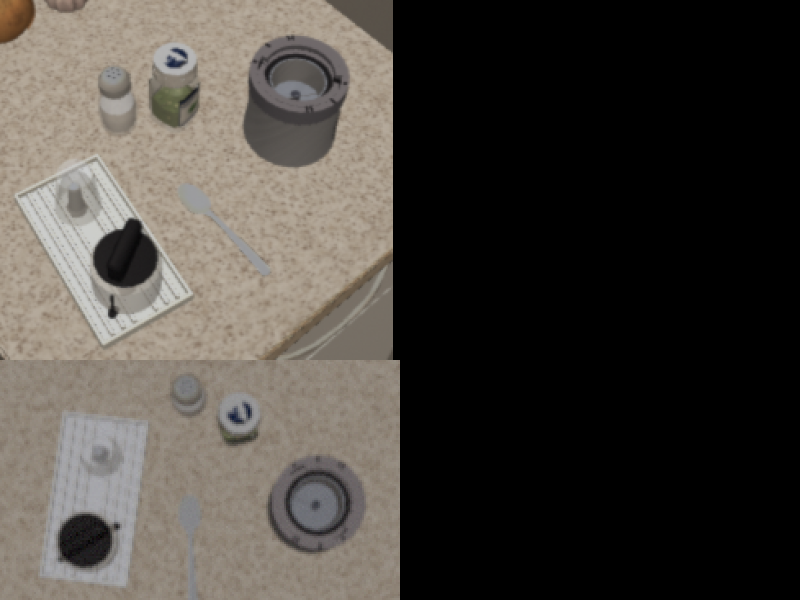

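```bash
python3 -m pendant '{"gripper":[1,1,1,1,1,1,1,1,1,1,1,1,1,1,1,1,1,1],"travel":[[0.242,-0.5,0],[0.242,-0.5,0],[0.242,-0.5,0],[0.242,-0.5,0],[0.242,-0.5,0],[0.242,-0.5,0],[0.242,-0.5,0],[0.242,-0.5,0],[0.242,-0.5,0],[0.242,-0.5,0],[0.242,-0.5,0],[0.242,-0.5,0],[0.242,-0.5,0],[0.242,-0.5,0],[0.242,-0.5,0],[0.242,-0.5,0],[0.242,-0.5,0],[0.242,-0.5,0]],"dr":[[0,0,-0.71],[0,0,-0.71],[0,0,-0.71],[0,0,-0.71],[0,0,-0.71],[0,0,-0.71],[0,0,-0.71],[0,0,-0.71],[0,0,-0.71],[0,0,-0.71],[0,0,-0.71],[0,0,-0.71],[0,0,-0.71],[0,0,-0.71],[0,0,-0.71],[0,0,-0.71],[0,0,-0.71],[0,0,-0.71]]}'
cat > look.py <<'E'
from h import *
import sys
np.set_printoptions(precision=4,suppress=True)
s=status.sense(); print(s["tool_pos"],s["joints"],"yaw",np.degrees(np.arctan2(s["tcp_rot"][1,0],s["tcp_rot"][0,0])))
p,c=cam("wrist"); save(p,sys.argv[1])
Z=dict(grip_bar=.076,lid_lug=.0145,grinder_lid=.012,collar_top=.105,pulse_mark=.105,lock_mark=.105,grinder=0)
for l in sys.argv[2:]:
    for r in optics.mark_of(l,p)[:4]: print(l,np.round(r["centre"],1),round(r["confidence"],2),atz(c,r["centre"],Z[l]))
E
python3 look.py w1.png grip_bar lid_lug grinder_lid
```

```text
time_s: 3.6
tool_pos: [0.4406, 0.0139, 0.2357]
tcp_rot: [[-0.472, 0.882, -0.0], [0.882, 0.472, 0.0], [0.0, -0.0, -1.0]]
wrist_force: [-0.0, -0.6, -0.7]
grip_width: 0.0931
finger_force: 0.0
[0.4406 0.0139 0.2357] [-12.7665   3.3795 101.8052   0.0187  74.836  -40.9387] yaw 118.16735282940532
grip_bar [330.2 217. ] 0.94 [0.4426 0.0184 0.076 ]
grinder_lid [325.6 205.9] 0.58 [0.441  0.0128 0.012 ]
```

View pics/w1.png

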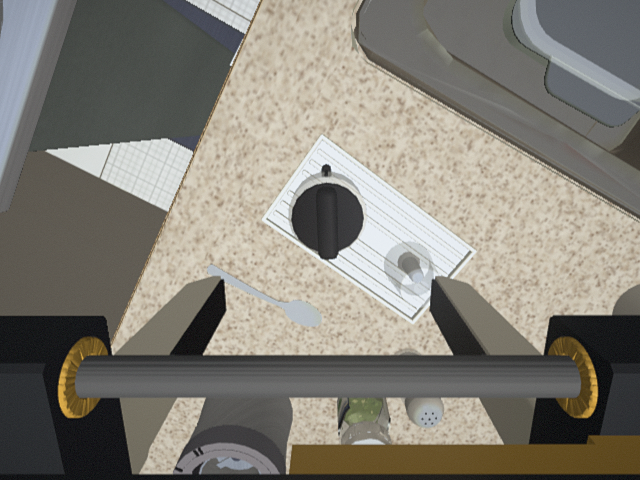

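Run:
```python
from h import *
np.set_printoptions(precision=4,suppress=True)
s=status.sense()
p,c=cam("wrist"); q,d=cam("top"); 
rw=optics.mark_of("grip_bar",p); rt=optics.mark_of("grip_bar",q)
print(rt[0],tri([ray(c,rw[0]["centre"]),ray(d,rt[0]["centre"])]))
for a,b in [((325.5,186),(329.5,257)),((318,186),(319,257)),((333,186),(339,257))]:
    A=atz(c,a,.09);B=atz(c,b,.09);print(A,B,(A+B)/2,np.linalg.norm(A-B),np.degrees(np.arctan2(*(A-B)[1::-1])))
print(atz(c,(326,167),.0145))
cv2.imwrite("pics/w1c.png",cv2.resize(p["color"][150:290,260:400,::-1],(600,600),interpolation=3))
```

```text
{'centre': [239.2, 307.7], 'confidence': 0.65} (array([0.4428, 0.0156, 0.0803]), [np.float64(0.0020185424254074405), np.float64(0.002018542425407419)])
[0.4271 0.0401 0.09  ] [ 0.4562 -0.0077  0.09  ] [0.4416 0.0162 0.09  ] 0.05595325687634544 121.29651545614352
[0.4222 0.0375 0.09  ] [ 0.4489 -0.0116  0.09  ] [0.4355 0.0129 0.09  ] 0.055872590222059045 118.59742999954294
[0.432  0.0427 0.09  ] [ 0.4627 -0.0042  0.09  ] [0.4474 0.0193 0.09  ] 0.05608374874515606 123.18559474104973
[0.4243 0.0454 0.0145]
```

View pics/w1c.png

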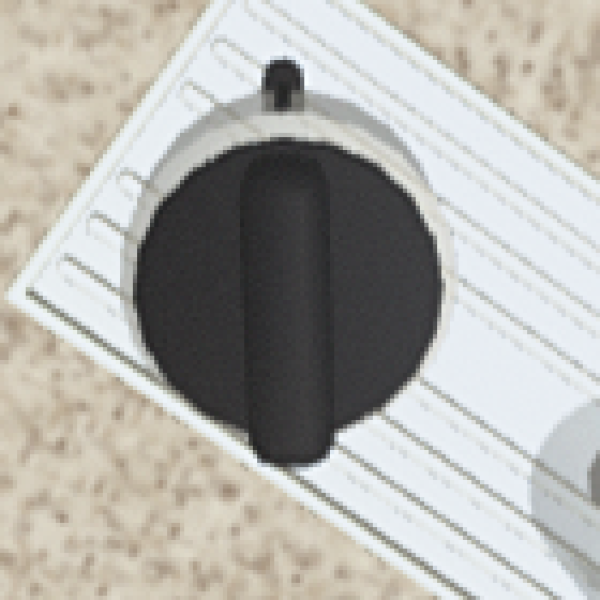

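```bash
python3 -m pendant '{"gripper":[0.2,0.2,0.2,0.2,0.2,0.2,0.2,0.2,0.2,-1,-1,-1,-1,-1,-1,-1],"travel":[[0.001,0.0015,-0.02],[0.001,0.0015,-0.045],[0.001,0.0015,-0.07],[0.001,0.0015,-0.095],[0.001,0.0015,-0.12],[0.001,0.0015,-0.14],[0.001,0.0015,-0.15],[0.001,0.0015,-0.15],[0.001,0.0015,-0.15],[0.001,0.0015,-0.15],[0.001,0.0015,-0.15],[0.001,0.0015,-0.15],[0.001,0.0015,-0.15],[0.001,0.0015,-0.15],[0.001,0.0015,-0.15],[0.001,0.0015,-0.15]],"dr":[[0,0,0.014],[0,0,0.014],[0,0,0.014],[0,0,0.014],[0,0,0.014],[0,0,0.014],[0,0,0.014],[0,0,0.014],[0,0,0.014],[0,0,0.014],[0,0,0.014],[0,0,0.014],[0,0,0.014],[0,0,0.014],[0,0,0.014],[0,0,0.014]]}'
```

```text
time_s: 5.33
tool_pos: [0.4422, 0.0141, 0.0858]
tcp_rot: [[-0.483, 0.876, -0.0], [0.876, 0.483, -0.0], [-0.0, -0.0, -1.0]]
wrist_force: [0.2, 0.3, 1.3]
grip_width: 0.0152
finger_force: 30.0
```

```bash
python3 -m pendant '{"gripper":[-1,-1,-1,-1,-1,-1,-1,-1,-1,-1,-1,-1,-1,-1,-1,-1,-1,-1,-1,-1],"travel":[[0,0,0.012],[0,0,0.03],[0,0,0.06],[0,0,0.09],[0,0,0.12],[-0.005,-0.025,0.145],[-0.01,-0.055,0.165],[-0.015,-0.085,0.185],[-0.02,-0.115,0.2],[-0.025,-0.145,0.215],[-0.03,-0.175,0.215],[-0.035,-0.205,0.215],[-0.04,-0.235,0.215],[-0.045,-0.265,0.215],[-0.048,-0.285,0.215],[-0.05,-0.3,0.215],[-0.052,-0.31,0.215],[-0.052,-0.31,0.215],[-0.052,-0.31,0.215],[-0.052,-0.31,0.215]],"dr":[[0,0,0],[0,0,0],[0,0,0],[0,0,0],[0,0,-0.1],[0,0,-0.2],[0,0,-0.31],[0,0,-0.42],[0,0,-0.53],[0,0,-0.64],[0,0,-0.75],[0,0,-0.86],[0,0,-0.97],[0,0,-1.08],[0,0,-1.19],[0,0,-1.3],[0,0,-1.41],[0,0,-1.48],[0,0,-1.48],[0,0,-1.48]]}'
python3 look.py w2.png collar_top pulse_mark lock_mark grinder
```

```text
time_s: 7.0
tool_pos: [0.3901, -0.2957, 0.3003]
tcp_rot: [[0.827, 0.562, -0.001], [0.562, -0.827, 0.001], [0.0, -0.001, -1.0]]
wrist_force: [0.4, -0.2, -1.9]
grip_width: 0.0158
finger_force: 30.0
[ 0.3901 -0.2957  0.3003] [-50.2543   6.3847  89.38     0.0083  84.2933   5.5532] yaw 34.19158896400398
collar_top [329.   88.3] 0.57 [ 0.4761 -0.2381  0.105 ]
pulse_mark [362.8  38. ] 0.93 [ 0.5221 -0.2392  0.105 ]
lock_mark [383.4  63.8] 0.95 [ 0.516  -0.2638  0.105 ]
grinder [328.   97.9] 0.96 [ 0.4743 -0.2384  0.    ]
grinder [327.1 256.6] 0.66 [ 0.3253 -0.3383  0.    ]
```

View pics/w2.png

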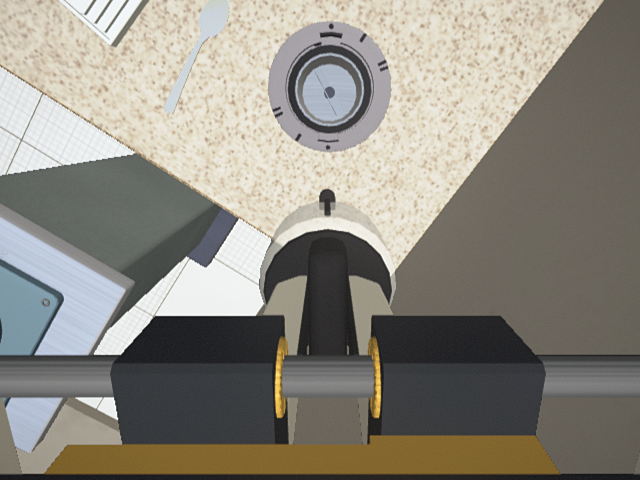

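Run:
```python
from h import *
np.set_printoptions(precision=4,suppress=True)
s=status.sense()
p,c=cam("wrist"); q,d=cam("top")
S={}
for z in (.105,):
    D=[atz(c,u,z) for u in [(331.3,26),(327.7,147.3),(363,37.5),(297.5,137),(383,66),(277.5,111.5)]]
    for a,b,o in ((0,1,0),(2,3,33),(4,5,66)):
        v=D[a]-D[b]; print((D[a]+D[b])/2,np.linalg.norm(v)/2,np.degrees(np.arctan2(v[1],v[0]))+o)
for im,cc,n in ((p,c,"wrist"),(q,d,"top")):
    for l in("pulse_mark","lock_mark","collar_top"):
        for r in optics.mark_of(l,im)[:2]: print(n,l,r); S.setdefault((n,l),r["centre"])
for l in("pulse_mark","lock_mark","collar_top"):
    if ("top",l) in S and ("wrist",l) in S: print(l,tri([ray(c,S["wrist",l]),ray(d,S["top",l])]))
L=atz(c,(327,191),.230); v=L-s["tool_pos"]; print("lug",L,np.linalg.norm(v[:2]),np.degrees(np.arctan2(v[1],v[0])))
cv2.imwrite("pics/w2c.png",cv2.resize(p["color"][10:160,255:405,::-1],(600,600),interpolation=3))
```

```text
[ 0.4763 -0.2386  0.105 ] 0.04664059164854746 32.434643792340545
[ 0.4764 -0.2384  0.105 ] 0.046639974722801014 32.259908817811485
[ 0.4763 -0.2387  0.105 ] 0.046497164574829344 32.284801763072444
wrist pulse_mark {'centre': [360.5, 41.1], 'confidence': 0.63}
wrist lock_mark {'centre': [382.4, 66.7], 'confidence': 0.94}
wrist lock_mark {'centre': [327.6, 301.8], 'confidence': 0.58}
wrist collar_top {'centre': [332.1, 88.5], 'confidence': 0.71}
top pulse_mark {'centre': [356.9, 269.8], 'confidence': 0.71}
top lock_mark {'centre': [368.9, 274.0], 'confidence': 0.66}
pulse_mark (array([ 0.5207, -0.2383,  0.0974]), [np.float64(0.0005731806424715076), np.float64(0.0005731806424713463)])
lock_mark (array([ 0.5097, -0.2624,  0.1215]), [np.float64(0.00222234195693555), np.float64(0.0022223419569357803)])
lug [ 0.4232 -0.2725  0.23  ] 0.04007915846575314 34.97274068548435
```

View pics/w2c.png

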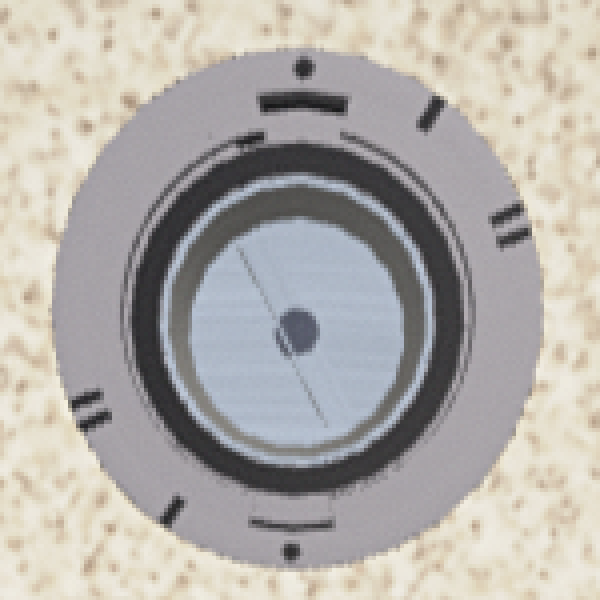

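```bash
python3 -m pendant '{"gripper":[-1,-1,-1,-1,-1,-1,-1,-1,-1,-1],"travel":[[0.025,0.017,0],[0.05,0.034,-0.01],[0.07,0.046,-0.03],[0.082,0.054,-0.055],[0.086,0.057,-0.08],[0.086,0.057,-0.095],[0.086,0.057,-0.103],[0.086,0.057,-0.105],[0.086,0.057,-0.105],[0.086,0.057,-0.105]],"dr":[[0,0,-0.02],[0,0,-0.038],[0,0,-0.038],[0,0,-0.038],[0,0,-0.038],[0,0,-0.038],[0,0,-0.038],[0,0,-0.038],[0,0,-0.038],[0,0,-0.038]]}'
python3 - <<'E'
from h import *
s=status.sense(); print(s["tool_pos"])
p,c=cam("wrist"); q,d=cam("top")
cv2.imwrite("pics/w3.png",np.hstack([cv2.resize(p["color"][40:340,170:470,::-1],(400,400),interpolation=3),cv2.resize(q["color"][240:350,295:405,::-1],(400,400),interpolation=3)]))
X=np.array([.4763,-.2386,.105])
for a,r in ((32.3,.0466),(-.7,.0466),(-33.7,.0466),(212.3,.0466)):
    print(a,proj(c,X+r*np.array([np.cos(np.radians(a)),np.sin(np.radians(a)),0])))
E
```

```text
time_s: 8.48
tool_pos: [0.4767, -0.2396, 0.1968]
tcp_rot: [[0.849, 0.528, 0.002], [0.528, -0.849, -0.001], [0.001, 0.002, -1.0]]
wrist_force: [1.3, -0.1, -1.2]
grip_width: 0.0158
finger_force: 30.0
[ 0.4766951  -0.23960161  0.19680036]
32.3 [np.float64(325.48584085424164), np.float64(174.20590962417472)]
-0.7 [np.float64(367.2537805149343), np.float64(186.25564093008205)]
-33.7 [np.float64(394.22475630595153), np.float64(218.19137063987597)]
212.3 [np.float64(326.7524500205703), np.float64(314.264857463403)]
```

View pics/w3.png

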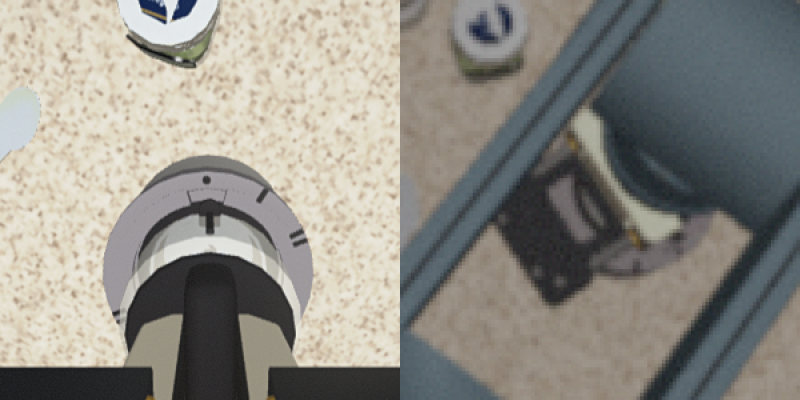

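```bash
python3 -m pendant '{"gripper":[-1,-1,-1,-1,-1,-1,-1,-1],"travel":[[-0.0004,0.001,0],[-0.0004,0.001,-0.005],[-0.0004,0.001,-0.009],[-0.0004,0.001,-0.013],[-0.0004,0.001,-0.017],[-0.0004,0.001,-0.021],[-0.0004,0.001,-0.023],[-0.0004,0.001,-0.023]],"dr":[[0,0,0],[0,0,0],[0,0,0],[0,0,0],[0,0,0],[0,0,0],[0,0,0],[0,0,0]]}'
```

```text
time_s: 9.25
tool_pos: [0.4756, -0.2376, 0.1718]
tcp_rot: [[0.849, 0.528, -0.001], [0.529, -0.849, 0.001], [-0.001, -0.001, -1.0]]
wrist_force: [0.1, 1.1, -1.0]
grip_width: 0.0159
finger_force: 30.0
```

```bash
python3 -m pendant '{"gripper":[-1,-1,-1,-1,-1],"travel":[[0,0,-0.002],[0,0,-0.004],[0,0,-0.0055],[0,0,-0.0055],[0,0,-0.0055]],"dr":[[0,0,0],[0,0,0],[0,0,0],[0,0,0],[0,0,0]]}'
```

```text
time_s: 9.67
tool_pos: [0.4758, -0.2379, 0.1671]
tcp_rot: [[0.849, 0.528, -0.0], [0.528, -0.849, 0.0], [-0.0, -0.0, -1.0]]
wrist_force: [-0.3, -0.2, -1.0]
grip_width: 0.0158
finger_force: 30.0
```

```bash
python3 -m pendant '{"gripper":[-1,-1,-1,-1,-1,-1,-1,-1,-1,-1,-1,-1],"travel":[[0,0,-0.0007],[0,0,-0.0007],[0,0,-0.0007],[0,0,-0.0007],[0,0,-0.0007],[0,0,-0.0007],[0,0,-0.0007],[0,0,-0.0007],[0,0,-0.0007],[0,0,-0.0007],[0,0,-0.0007],[0,0,-0.0007]],"dr":[[0,0,0],[0,0,-0.05],[0,0,-0.1],[0,0,-0.15],[0,0,-0.2],[0,0,-0.25],[0,0,-0.3],[0,0,-0.35],[0,0,-0.4],[0,0,-0.45],[0,0,-0.49],[0,0,-0.49]]}'
python3 - <<'E'
from h import *
s=status.sense(); print(s["tool_pos"],s["ft_torque"],s["wrist_force"],np.degrees(np.arctan2(s["tcp_rot"][1,0],s["tcp_rot"][0,0])))
p,c=cam("wrist")
cv2.imwrite("pics/w4.png",cv2.resize(p["color"][130:330,220:420,::-1],(600,600),interpolation=3))
X=np.array([.4763,-.2386,.105])
for a in (32.3,-.7,-33.7):
    print(a,proj(c,X+.0466*np.array([np.cos(np.radians(a)),np.sin(np.radians(a)),0])))
E
```

```text
time_s: 10.67
tool_pos: [0.4764, -0.2387, 0.1669]
tcp_rot: [[0.998, 0.065, 0.001], [0.065, -0.998, -0.002], [0.001, 0.002, -1.0]]
wrist_force: [1.2, -2.1, -1.2]
grip_width: 0.016
finger_force: 30.0
[ 0.47642011 -0.23870629  0.16686582] [-0.5536917  -0.08664924  0.11767694] [ 1.21297448 -2.10720751 -1.23030552] 3.752658975918754
32.3 [np.float64(287.6717205242103), np.float64(191.79174961725073)]
-0.7 [np.float64(336.06735075842636), np.float64(181.4634820278981)]
-33.7 [np.float64(381.8762624403644), np.float64(198.99199446032526)]
```

View pics/w4.png

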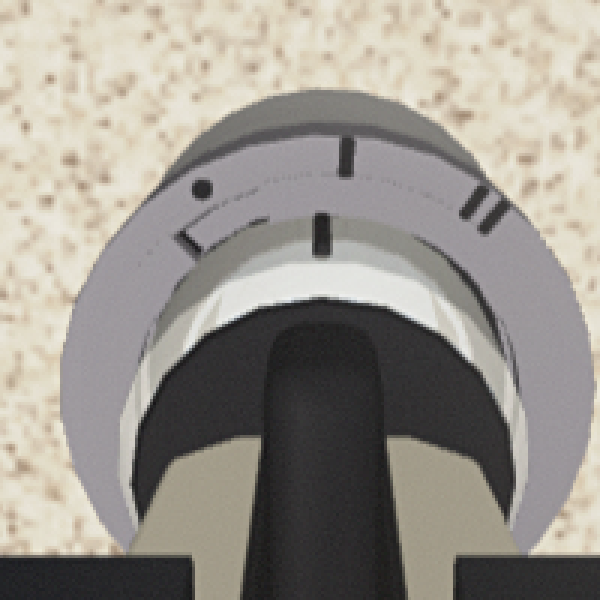

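```bash
python3 -m pendant '{"gripper":[-1,-1,-1,-1,-1,-1,-1,-1],"travel":[[0,0,0],[0,0,0],[0,0,0],[0,0,0],[0,0,0],[0,0,0],[0,0,0],[0,0,0]],"dr":[[0,0,-0.04],[0,0,-0.08],[0,0,-0.08],[0,0,-0.08],[0,0,-0.08],[0,0,-0.08],[0,0,-0.08],[0,0,-0.08]]}'
python3 - <<'E'
from h import *
s=status.sense(); print(s["tool_pos"],s["ft_torque"],s["dq"],np.degrees(np.arctan2(s["tcp_rot"][1,0],s["tcp_rot"][0,0])))
p,c=cam("wrist")
cv2.imwrite("pics/w5.png",cv2.resize(p["color"][130:330,220:420,::-1],(600,600),interpolation=3))
E
```

```text
time_s: 11.38
tool_pos: [0.4762, -0.2381, 0.1667]
tcp_rot: [[1.0, -0.013, 0.001], [-0.013, -1.0, -0.001], [0.001, 0.001, -1.0]]
wrist_force: [3.1, -3.1, -0.4]
grip_width: 0.016
finger_force: 30.0
[ 0.4761826  -0.23807837  0.1666814 ] [-0.74762675 -0.30080194  0.05774328] [-0.07582349 -0.13376899  0.07825773  0.02087383 -0.0167365   0.217588  ] -0.7278017597235364
```

View pics/w5.png

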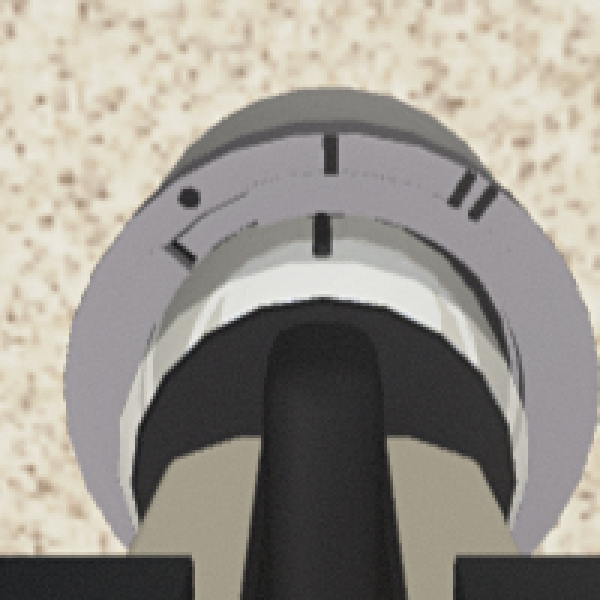

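The picture shows the lug at (322, 235) under the lip. It is almost in line with the pulse bar at (331, 155), well short of the lock bars at (475, 195), and the lid is firm in the grip.

```bash
python3 -c "
from cell import workorder; print(workorder.job_done())"
```

```text
the job is handed in; nothing more can be done
None
```

The job is handed in with the lid seated in the grinder's collar, turned to within about 1–2° of the pulse mark, and still held by the gripper at 30 N; no verdict came back.

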